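# Clamp the sharpening stone in its holder

### The job

Get the sharpening stone ready for use: lay it in its wooden holder, flat on the rubber ribs between the four pins, set down gently and not dropped. Then turn the black winged knob clockwise until the jaw holds the stone firmly against the end stop; go by feel and stop as soon as it is really firm, because a stone that is clamped too hard cracks. Keep the fingers from leaning on the steel wall beside the wings, and leave the other things on the worktop where they are.

Things in the scene. Friction and masses are not known exactly. Their poses are not given: they have to be found in the camera images.
- stone: The loose two-layer sharpening stone, blue-grey on top, cream below: a block 50 (its x) x 150 (y) x 30 mm (z), 0.34 to 0.53 kg. Origin: centre of its underside. It starts flat on the worktop in front of the holder, grey side up, its length within 0.3 rad of world y. Either end may go to the jaw.
- holder: The holder, fixed on the worktop: pale bamboo base 84 (x) x 252 (y) mm, 13 mm high, turned up to 0.22 rad. Origin: on the worktop under the middle of the stone's bed; x across, y along the bed, z up. Along y from + to -: end stop, bed, jaw, steel wall, winged knob. The stone lies along y. Four round-topped steel pins (8 mm thick, top z = 28) at x = +-31.5, y = +-45 mm leave it 2.5 mm either side.
- bed (a point): Point of the holder where the middle of the stone's underside can be set down: x = 0, y = -2.5 mm in the holder, 18 mm above the worktop, level with the tops of the two rubber ribs that carry the stone. As found, the bed is 155.2 to 161.5 mm long from jaw to end stop, so the 150 mm stone goes in here with 2.5 mm or more to spare at either end; the jaw then pushes it along the ribs. Set in, its top is at 48 mm.
- stop_slot (a point): Point of the holder 77.5 mm along +y from its origin, 13.5 mm above the worktop: middle of the slot of the steel end stop (48 mm wide, top 32 mm above the worktop, rubber face towards the stone). The stop is bolted somewhere along the slot: its face lies up to 2.5 mm either way of this point, how far is not told. The turn that brings the stone tight therefore differs each time.
- jaw: The moving jaw: steel block with rubber face, 48 (x) x 10 (y) mm, top 32 mm above the worktop. Origin: at the foot of its face, 13.5 mm above the worktop, axes as the holder's. It slides along the holder's y, 3.2 mm towards the stone per radian of the knob; fully open its face is at y = -81.5 mm. Firm: it presses the stone with 20 N or more; above 75 N the stone cracks. Once the stone touches both jaw and stop, its force rises about 105 N per radian of the knob.
- knob: The black butterfly knob that drives the jaw through a cam. Vertical axis at x = 0, y = -125.5 mm in the holder. Origin: on the axis, 22 mm above the worktop; z up, x along the wings. It starts within 0.4 rad of fully open, where the wings lie along the holder's x. Clockwise from above (yaw falling) tightens; 4.6 rad in all. 1.6 to 3.6 rad bring the stone tight, so the wings are let go and taken again.
- wing_top (a point): Top middle of the knob's wings, on the axis, 49 mm above the worktop. The wings are one upright blade 43 mm long (x), 8 mm thick (y), 20 mm high (29 to 49 mm above the worktop). The knob turns stiffly all the way (0.22 N m) and stays where it is left; the jaw's force adds 0.0032 N m per newton (0.13 N m more at 40 N). At rest after a turn, friction can hide up to 0.22 N m either way.
- wall: Steel guide wall of the holder, 62 (x) x 6 (y) mm, top 31 mm above the worktop. Origin: foot of its face to the knob, 26 mm from the knob's axis, 13 mm up. The wings sweep 4 mm past it; fingertips 34 mm or more above the worktop clear it. The stone's end (top 48 mm) is about 45 mm from the axis: fingers opened wide along the holder's y strike it. The fingers must not press the wall with over 10 N.
- mug: Bystander: white mug with dots, 83x110x89 mm, beyond the end stop, towards the back on the left; leave it alone. Origin: centre of its underside.
- timer: Bystander: red round kitchen timer, 69x69x60 mm, left, near the hob; leave it alone. Origin: centre of its underside.
- moka_pot: Bystander: metal moka pot, 98x155x174 mm, behind the holder; leave it alone. Origin: centre of its underside.
- scissors: Bystander: black-handled kitchen scissors lying flat, 206x84x11 mm, on the right, between the front edge and the sink; leave it alone. Origin: centre of its underside.
- spice_jar: Bystander: spice jar with black cap, 41x41x105 mm, behind the holder, right of the moka pot; leave it alone. Origin: centre of its underside.

How it is judged (in metres and radians):
On the way, in this order (a step that is already met when the one before it is completed fails the run):
1. the stone lies flat in the holder, between the pins, and the jaw does not grip it yet (z of stone in the frame of holder between 0.015 and 0.021 m and x of stone in the frame of holder between -0.006 and 0.006 m and angle between the y axis of stone and the y axis of holder, either way round below 0.06 rad and angle between stone's own z axis and vertical below 0.04 rad and contact force between jaw and stone below 20 N), for 0.2 s.
2. the jaw presses the stone with at least 20 N (z of stone in the frame of holder between 0.015 and 0.021 m and x of stone in the frame of holder between -0.006 and 0.006 m and angle between the y axis of stone and the y axis of holder, either way round below 0.06 rad and angle between stone's own z axis and vertical below 0.04 rad and contact force between jaw and stone above 20 N), for 0.3 s.
At the end, for the whole second after the job is handed in: The stone lies at rest in the holder, on the ribs (underside 15 to 21 mm above the worktop, tilted under 0.04 rad), within 6 mm of the bed's middle line and 0.06 rad of its direction, and the jaw alone, with the hand gone, presses it with at least 20 N (all of step 2 and linear speed of stone below 0.01 m/s); the robot touches nothing.
It fails at once if the jaw and the stone press each other with more than 75 N (cracked) (contact force between jaw and stone above 75 N).
It fails at once if the stone is dropped: it moves faster than 0.5 m/s while the fingers do not hold it (linear speed of stone above 0.5 m/s and contact force between the fingers and stone below 0.1 N).
It fails at once if the fingers press the steel wall with more than 10 N (contact force between the fingers and wall above 10 N).
It fails at once if the mug, timer, moka pot, scissors or spice jar is pushed more than 30 mm (distance of any of mug, timer, moka_pot, scissors, spice_jar from where it was at the start of the episode above 0.03 m).
It also fails if it takes over 72 s, if anything falls off the work surface, if the arm or the gripper's body presses on something with over 40 N, if the wrist force passes 120 N, or if a joint passes its speed limit or range.

### The arm

A 6-joint arm with a two-finger parallel gripper is mounted at the origin on a cart in front of the work surface, level with it; the furniture and walls round the work are solid. World frame = base frame: x ahead of the robot, y to its left, z up, the work surface at z = 0. Lengths are in mm, angles in rad, forces in N, time in s.
With the tool pointing down it reaches from about 300 to 850 mm from the base axis. Payload 4.2 kg.
Tool frame: the origin (TCP) lies at the very end of the fingers, on their centre line; the grasp point (between the pads) lies 19 mm behind it; z points along the fingers, y is the line along which they close (so a half turn about z gives the same grasp; the last joint's range is limited). The gripper opens to 91 mm and grips with 3 to 60 N. Pads are 32 mm wide; open, the fingers measure 118 mm over their backs; the gripper's body (76 mm by 178 mm) begins 60 mm behind the grasp point.
Start: joints at [-1.205, 0.32, 1.565, -0, 1.257, -0.02], TCP at [216.377, -532.751, 213.976] pointing down, gripper open.
Joint ranges: [-3.11, 3.11], [-0.84, 2.01], [0.21, 2.61], [-1.34, 4.49], [0.05, 2.63], [-2.56, 2.56]. Speed limits (rad/s): [2.57, 2.57, 3.14, 3.14, 3.14, 3.14].

### API

Orientations are given as a 3x3 rotation matrix whose columns are the frame's x, y, z axes.
In Python, from cell import sensors, grab_frame, camera_params, ticket, find_in, outline_of, mark_of gives the robot as it stands.
- The arm moves only by the tool servo_tool, never from a script. Its argument "commands" is a list of rows, each a list of 5 numbers: the shift along the tool's x, y, z in cm, then the turn about the tool's z in degrees, then the gripper's target within -1 to 1 (shut at 1, half-way at 0, fully open at -1). In form: [[tx, ty, tz, turn, hand], ...]. A call has 1 to 5 rows; each row is the pose to reach, as a shift and turn from the pose commanded when the call began, along the tool's axes at that moment; what a row does not reach only later rows make up. A row lasts 1/8 s, in which the tool goes at most 62.5 mm and 10.7 degrees, less where a joint would pass 70% of its speed; a pose out of reach is approached as far as the arm can. A call with a gripper value outside its range is refused whole. The fingers move at their own pace and stop on an object; the grip force is fixed at half the most. Time passes only in rows, so rows that repeat a pose let the fingers close. It gives the time, the measured TCP pose, the force, the opening and the grip force at its end, in the units of the state.
- sensors.observe(): the state, without advancing time (a new reading comes with each control period).
- grab_frame(name): name is "side" or "top"; returns the picture (384x512x3 uint8, blue, green, red); there is no depth.
- camera_params(name): a dict with "fx", "fy", "cx", "cy" (pixels), "k1" (the pictures are not rectified: a ray, as slopes to the right and down, at radius r is drawn at 1 + k1 r^2 times it, then the intrinsics apply), "cam_to_world" (4x4, takes a point from camera to world coordinates). Camera axes: x right, y up, looking along -z (the intrinsics and any distortion apply to the point x, -y, -z); pixel columns grow to the right and rows downward; lengths in mm; the calibration is good to about 2 mm. A picture is of the moment at which its call begins. camera_params takes no time and is no camera call.
- ticket.finish_job(): hands the job in; it is judged then, once.
Trained networks look in the newest picture that a camera, given by its name, has taken for a name from the list of things; names that differ only in an ending like _2 or _b are one class to them, and where a whole thing is asked for, a point or a joint stands for the part that bears it (a point fixed in the world has none). Each returns a list of dicts, best first, with "score" (0 to 1); they miss things now and then, are a little off and sometimes report something else, mostly with a low value. They report only what shows in the picture. A call takes as long as a camera call.
- find_in(camera, thing): "centre" ([column, row] in pixels, amid what is visible of it).
- outline_of(camera, thing): "mask" (384x512 bool, what is visible of it) and "centre" ([column, row] in pixels, amid what is visible of it).
- mark_of(camera, thing): "centre" ([column, row] in pixels: a listed point, or the origin of a listed thing).
The state is a dict: "time": time; "joints": joint angles; "qd": joint speeds; "joint_torque": joint torques, N m; "tcp_pos": TCP position; "ee_rot": TCP orientation; "force": force on the tool from outside, world axes, zero at the start; "wrist_torque": the same for the moment, N m; "opening": opening from 0.0 (shut) to 1.0 (fully open); "grasp_force": force on a finger pad.
Only numpy, scipy, OpenCV 4.12 (cv2) and the standard library are available. Lean on these libraries where they do the work, as an engineer would, in place of code of your own. Each camera call takes 0.05 s, during which the arm holds its last target. There are 200 camera calls.

## Working session

There is one attempt and no reset: what is moved stays moved. The work goes in short steps, Python scripts to look and compute and a tool call to move; the robot and the scene stay as the last step left them, time stands still between calls to the robot, and variables do not carry over. Pictures are saved under pics/ and viewed, at most 10 in all, crops included, and the job is handed in when it is done.

Besides the shell and the picture viewer there is one more tool, called after "Emit:" as name(argument=value, ...), one argument or row to a line, values as JSON. servo_tool: Moves the arm, as the interface text tells. Its arguments: {"type":"object","properties":{"commands":{"type":"array"}},"required":["commands"]}

```bash
ls; mkdir -p pics
cat > h.py <<'E'
import numpy as np, cv2
from cell import sensors, grab_frame, camera_params, ticket, find_in, outline_of, mark_of
def ray(cam,px):
    p=camera_params(cam); u=(px[0]-p['cx'])/p['fx']; v=(px[1]-p['cy'])/p['fy']
    x,y=u,v
    for _ in range(20):
        s=1+p['k1']*(x*x+y*y); x,y=u/s,v/s
    T=np.array(p['cam_to_world']); d=T[:3,:3]@np.array([x,-y,-1.]); return T[:3,3],d
def onplane(cam,px,z):
    o,d=ray(cam,px); return (o+d*(z-o[2])/d[2])
def proj(cam,P):
    p=camera_params(cam); T=np.array(p['cam_to_world']); c=T[:3,:3].T@(np.array(P)-T[:3,3])
    x,y=c[0]/-c[2],-c[1]/-c[2]; s=1+p['k1']*(x*x+y*y)
    return np.array([p['cx']+p['fx']*x*s,p['cy']+p['fy']*y*s])
E
python3 - <<'E'
from h import *
np.set_printoptions(precision=1,suppress=True)
for c in('top','side'):
    im=grab_frame(c); cv2.imwrite(f'pics/{c}0.png',im)
    p=camera_params(c); print(c,p['fx'],p['k1'],np.array(p['cam_to_world']).round(2).tolist())
    for n,z in(('stone',0),('holder',0),('bed',18),('stop_slot',13.5),('jaw',13.5),('knob',22),('wing_top',49),('wall',13)):
        for r in mark_of(c,n)[:2]: print(n,round(r['score'],2),np.array(r['centre']),onplane(c,r['centre'],z))
s=sensors.observe(); print(s['time'],s['tcp_pos'],s['ee_rot'],s['force'])
E
```

```text
pics
top 360.0160151718463 -0.08458754696248538 [[-0.02, 1.0, -0.07, 540.84], [-1.0, -0.02, 0.01, 96.55], [0.01, 0.08, 1.0, 917.11], [0.0, 0.0, 0.0, 1.0]]
stone 0.96 [225.3 255.8] [439.6 161.6   0. ]
stone 0.2 [249.  189.1] [607.3  98.4   0. ]
holder 0.59 [245.9 193. ] [597.5 106.5   0. ]
bed 0.74 [250.9 188.8] [606.6  93.6  18. ]
stop_slot 0.79 [219.7 188.3] [609.8 172.   13.5]
jaw 0.58 [144.7 178.2] [639.2 362.1  13.5]
jaw 0.48 [281.  199.8] [577.7  18.5  13.5]
knob 0.5 [300.2 198.3] [580.1 -28.9  22. ]
wing_top 0.44 [299.4 204.8] [563.3 -22.7  49. ]
wing_top 0.41 [285.5 198.6] [579.   10.6  49. ]
wall 0.62 [289.4 194.3] [591.2  -3.1  13. ]
side 422.06812092404624 -0.14187581880216185 [[0.97, 0.18, -0.14, 419.31], [-0.23, 0.77, -0.6, -634.63], [-0.0, 0.61, 0.79, 1019.84], [0.0, 0.0, 0.0, 1.0]]
stone 0.67 [206.1 195.5] [440.7 155.8   0. ]
holder 0.89 [261.7 203.1] [598.5  89.   -0. ]
holder 0.46 [312.7 187.7] [765.3 109.7  -0. ]
bed 0.64 [262.5 196.8] [603.1  98.2  18. ]
stop_slot 0.65 [259.  178.7] [609.9 172.   13.5]
jaw 0.39 [261. 218.] [581.7  28.2  13.5]
knob 0.68 [264.3 230.5] [579.4 -20.5  22. ]
knob 0.17 [227.2 141.6] [542.7 343.9  22. ]
wall 0.47 [262.9 225.7] [580.9   1.6  13. ]
wall 0.33 [264.5 233.3] [579.2 -24.1  13. ]
0.9 [ 216.4 -532.7  214. ] [[ 0.9  0.4  0. ]
 [ 0.4 -0.9 -0. ]
 [-0.   0.  -1. ]] [ 0.6 -0.   0.6]
```

View picture.

Run:
```python
from h import *
t=cv2.imread('pics/top0.png'); s=cv2.imread('pics/side0.png')
a=cv2.resize(t[140:300,170:340],None,fx=3.5,fy=3.5,interpolation=cv2.INTER_CUBIC); cv2.imwrite('pics/tc.png',a)
b=cv2.resize(s[130:270,170:330],None,fx=4,fy=4,interpolation=cv2.INTER_CUBIC); cv2.imwrite('pics/sc.png',b)
```

```text
(no output)
```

View pics/tc.png

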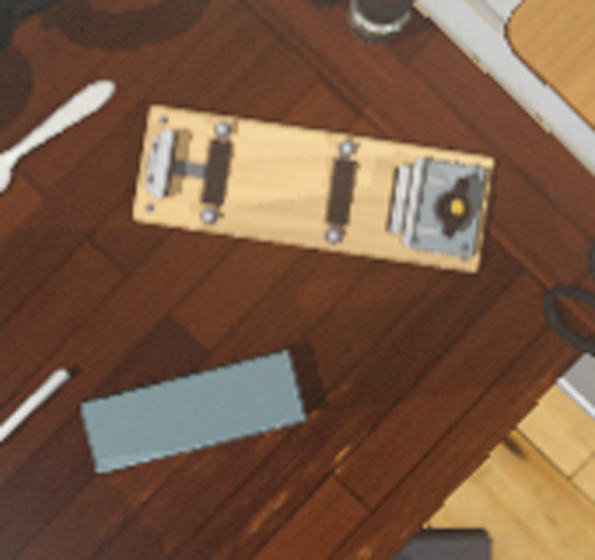

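View pics/sc.png

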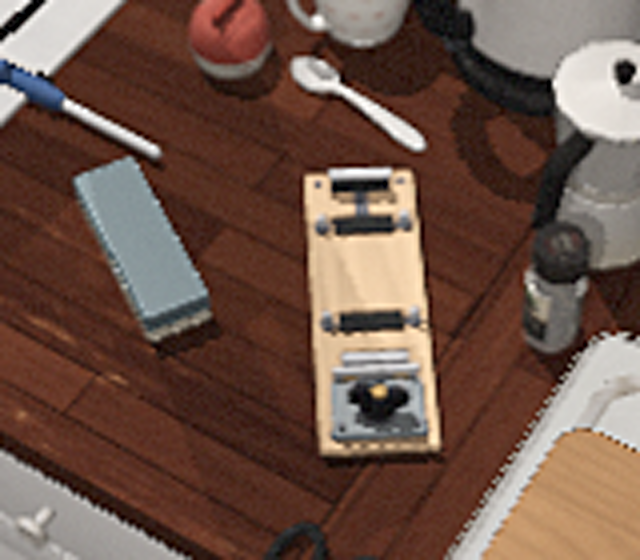

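```bash
cat >> h.py <<'E'
from scipy.optimize import least_squares
def fit2(model,pts):  # rigid 2D fit
    model=np.array(model,float)[:,:2];pts=np.array(pts)[:,:2];mc=model.mean(0);pc=pts.mean(0)
    U,S,V=np.linalg.svd((model-mc).T@(pts-pc)); R=(V.T@np.diag([1,np.linalg.det(V.T@U.T)])@U.T)
    t=pc-R@mc; res=pts-(model@R.T+t); return t,np.arctan2(R[1,0],R[0,0]),np.abs(res).max()
def greytop(cam,z=30,box=None):
    im=cv2.imread(f'pics/{cam}0.png') if box is None else box
    hsv=cv2.cvtColor(im,cv2.COLOR_BGR2HSV)
    return hsv
E
python3 - <<'E'
from h import *
np.set_printoptions(precision=2,suppress=True)
M=[(31.5,45),(-31.5,45),(31.5,-45),(-31.5,-45)]
tp=[(223,129),(209,215),(347,148),(333,235)]; sp=[(404,220),(323,227),(412,318),(329,321)]
for cam,pp,f,o in(('top',tp,3.5,(170,140)),('side',sp,4,(170,130))):
    P=[onplane(cam,((x+.5)/f-.5+o[0],(y+.5)/f-.5+o[1]),26) for x,y in pp]
    t,a,r=fit2(M,P); print('holder',cam,t,a,r)
for cam in('top','side'):
    im=cv2.imread(f'pics/{cam}0.png'); m=outline_of(cam,'stone')[0]['mask'].astype(np.uint8)
    k=cv2.dilate(m,np.ones((5,5))); hsv=cv2.cvtColor(im,cv2.COLOR_BGR2HSV)
    g=((hsv[...,0]>80)&(hsv[...,0]<115)&(hsv[...,1]>30)&(hsv[...,2]>95)&(k>0)).astype(np.uint8)
    c=max(cv2.findContours(g,cv2.RETR_EXTERNAL,cv2.CHAIN_APPROX_NONE)[0],key=cv2.contourArea)[:,0]
    W=np.array([onplane(cam,q,30)[:2] for q in c],np.float32)
    (cx,cy),(w,h),an=cv2.minAreaRect(W); b=cv2.boxPoints(((cx,cy),(w,h),an))
    e=max((b[1]-b[0],b[2]-b[1]),key=np.linalg.norm); e=e*np.sign(e[1]); print('stone',cam,cx,cy,w,h,np.arctan2(-e[0],e[1]),g.sum())
    # knob blade
E
```

```text
holder top [599.32  98.29] -0.1774080462497718 0.6843345597798134
holder side [597.96  91.53] -0.17101378797465358 2.3284002009610276
stone top 439.7721862792969 160.86288452148438 48.904449462890625 146.9648895263672 0.23436451 1204
stone side 453.5060729980469 182.61639404296875 10.686516761779785 75.77406311035156 0.26201183 181
```

```bash
cat >> h.py <<'E'
def rect(cam,g,z):
    c=max(cv2.findContours(g.astype(np.uint8),cv2.RETR_EXTERNAL,cv2.CHAIN_APPROX_NONE)[0],key=cv2.contourArea)[:,0]
    W=np.array([onplane(cam,q,z)[:2] for q in c],np.float32)
    (cx,cy),(w,h),an=cv2.minAreaRect(W); b=cv2.boxPoints(((cx,cy),(w,h),an))
    e=max((b[1]-b[0],b[2]-b[1]),key=np.linalg.norm); e=e*np.sign(e[1])
    return np.array([cx,cy,min(w,h),max(w,h),np.arctan2(-e[0],e[1])]),g.sum()
def bamboo(cam,im):
    m=outline_of(cam,'holder')[0]['mask'].astype(np.uint8); return cv2.morphologyEx(m,cv2.MORPH_CLOSE,np.ones((5,5)))
def stonetop(cam,im):
    m=cv2.dilate(outline_of(cam,'stone')[0]['mask'].astype(np.uint8),np.ones((3,3)))
    b=im.astype(int); return ((b[...,0]-b[...,2]>8)&(b[...,0]>75)&(m>0)).astype(np.uint8)
E
python3 - <<'E'
from h import *
np.set_printoptions(precision=3,suppress=True)
for cam in('top','side'):
    im=cv2.imread(f'pics/{cam}0.png'); print(cam,'stone',*rect(cam,stonetop(cam,im),30))
    print('holder outline',*rect(cam,bamboo(cam,im),13))
    b=im.astype(int); hsv=cv2.cvtColor(im,cv2.COLOR_BGR2HSV)
    k=cv2.dilate(bamboo(cam,im),np.ones((5,5)))
    g=(b[...,2]-b[...,0]>20)&(hsv[...,2]>165)&(k>0); print('bamboo colour',*rect(cam,g,13))
E
```

```text
top stone [439.44  161.76   49.403 149.881   0.236] 1235
holder outline [593.899  72.961  88.432 254.077  -0.162] 3253
bamboo colour [595.041  73.555  84.375 250.475  -0.172] 2164
side stone [438.504 159.688  51.311 150.321   0.234] 681
holder outline [595.936  70.593  83.902 255.131  -0.173] 1926
bamboo colour [594.24   71.097  84.679 247.88   -0.172] 1139
```

```bash
cat > go.py <<'E'
import sys; from h import *
s=sensors.observe(); R=np.array(s['ee_rot']); p=np.array(s['tcp_pos']); ya=np.arctan2(R[1,1],R[0,1])
print('t',s['time'],'tcp',p.round(1),'yang',round(ya,4),'j6',round(s['joints'][5],3),'open',round(s['opening'],3),'F',np.round(s['force'],1),'T',np.round(s['wrist_torque'],3),'g',round(s['grasp_force'],1))
if len(sys.argv)>4:
    x,y,z,a=map(float,sys.argv[1:5]); d=R.T@(np.array([x,y,z])-p)/10
    print('shift cm',d.round(2),'turn deg',round(-np.degrees((a-ya+np.pi)%(2*np.pi)-np.pi),2))
E
python3 go.py 439 161 130 0.235
```

```text
t 1.3 tcp [ 216.4 -532.8  214. ] yang -1.1851 j6 -0.02 open 1.002 F [ 0.2  0.8 -0.4] T [0.039 0.006 0.013] g 0.0
shift cm [ 46.73 -55.9    8.39] turn deg -81.36
```

Emit:
servo_tool(
  commands=[
    [4, -4.8, 0, -10, -1],
    [8, -9.6, 0, -20, -1],
    [12, -14.4, 0, -30, -1],
    [16, -19.2, 0, -40, -1],
    [20, -24, 0, -50, -1],
  ],
)

```text
time: 1.92
tcp_pos: [311.8, -233.4, 214.2]
ee_rot: [[0.303, 0.953, 0.001], [0.953, -0.303, -0.001], [-0.0, 0.001, -1.0]]
force: [1.8, 0.4, 0.3]
opening: 1.001
grasp_force: 0.0
```

```bash
python3 go.py 439 161 130 0.235
```

```text
t 1.925 tcp [ 311.8 -233.4  214.2] yang -0.3075 j6 -0.365 open 1.001 F [1.8 0.4 0.3] T [-0.014 -0.119 -0.052] g 0.0
shift cm [41.44  0.18  8.42] turn deg -31.08
```

Emit:
servo_tool(
  commands=[
    [6, 0, 0, -10, -1],
    [12, 0, 1, -20, -1],
    [18, 0.1, 2, -30, -1],
    [24, 0.1, 3, -31.1, -1],
    [30, 0.1, 4, -31.1, -1],
  ],
)

```text
time: 2.55
tcp_pos: [405.1, 52.0, 174.1]
ee_rot: [[-0.229, 0.973, 0.002], [0.973, 0.229, -0.0], [-0.001, 0.002, -1.0]]
force: [2.0, -0.5, 0.3]
opening: 1.002
grasp_force: 0.0
```

```bash
python3 go.py 439 161 60 0.235
```

```text
t 2.55 tcp [405.1  52.  174.1] yang 0.2309 j6 -0.131 open 1.002 F [ 2.  -0.5  0.3] T [-0.048 -0.146 -0.006] g 0.0
shift cm [ 9.84  5.78 11.41] turn deg -0.23
```

Emit:
servo_tool(
  commands=[
    [5, 3, 3, -0.2, -1],
    [9.8, 5.8, 6, -0.2, -1],
    [9.8, 5.8, 9, -0.2, -1],
    [9.8, 5.8, 11.4, -0.2, -1],
    [9.8, 5.8, 11.4, -0.2, -1],
  ],
)

```text
time: 3.18
tcp_pos: [437.3, 158.5, 58.6]
ee_rot: [[-0.232, 0.973, -0.004], [0.973, 0.232, -0.001], [-0.0, -0.004, -1.0]]
force: [-0.8, -0.3, 0.4]
opening: 0.998
grasp_force: 0.0
```

```bash
python3 go.py 439 161 9 0.235
```

```text
t 3.175 tcp [437.3 158.5  58.6] yang 0.2344 j6 0.089 open 0.998 F [-0.8 -0.3  0.4] T [-0.008 -0.125 -0.008] g 0.0
shift cm [0.21 0.24 4.96] turn deg -0.03
```

Emit:
servo_tool(
  commands=[
    [0, 0, 2, 0, -1],
    [0, 0, 4, 0, -1],
    [0, 0, 4.9, 0, -1],
    [0, 0, 4.9, 0, 0],
    [0, 0, 4.9, 0, 0.4],
  ],
)

```text
time: 3.8
tcp_pos: [439.3, 158.9, 11.8]
ee_rot: [[-0.232, 0.973, 0.002], [0.973, 0.232, 0.0], [0.0, 0.002, -1.0]]
force: [-0.2, 0.0, -0.3]
opening: 0.81
grasp_force: 0.0
```

```bash
python3 go.py 439 161 9 0.235
```

```text
t 3.8 tcp [439.3 158.9  11.8] yang 0.2338 j6 0.089 open 0.81 F [-0.2  0.  -0.3] T [ 0.039 -0.162  0.015] g 0.0
shift cm [0.21 0.02 0.28] turn deg -0.07
```

Emit:
servo_tool(
  commands=[
    [0.2, 0, 0.2, 0, 0.4],
    [0.2, 0, 0.2, 0, 1],
    [0.2, 0, 0.2, 0, 1],
    [0.2, 0, 0.2, 0, 1],
    [0.2, 0, 0.2, 0, 1],
  ],
)

```text
time: 4.42
tcp_pos: [438.7, 160.9, 9.2]
ee_rot: [[-0.232, 0.973, 0.001], [0.973, 0.232, 0.0], [0.0, 0.001, -1.0]]
force: [1.0, 1.4, 0.6]
opening: 0.545
grasp_force: 30.0
```

```bash
python3 go.py 439 161 9 0.235;  python3 - <<'E'
from h import *
np.set_printoptions(precision=3,suppress=True)
for cam in('top','side'):
    im=grab_frame(cam); cv2.imwrite(f'pics/{cam}1.png',im); print(cam,'stone',*rect(cam,stonetop(cam,im),30))
E
python3 go.py
```

```text
t 4.425 tcp [438.7 160.9   9.2] yang 0.234 j6 0.093 open 0.545 F [1.  1.4 0.6] T [ 0.204 -0.207  0.034] g 30.0
shift cm [0.   0.03 0.02] turn deg -0.06
top stone [451.892 106.253  36.367  47.727  -1.273] 314
side stone [446.985 130.525  55.013 108.616   0.182] 490
t 4.625 tcp [438.7 160.9   9.2] yang 0.234 j6 0.093 open 0.546 F [1.8 1.6 2.1] T [ 0.323 -0.283  0.037] g 30.0
```

Emit:
servo_tool(
  commands=[
    [0, 0, -1, 0, 1],
    [0, 0, -3, 0, 1],
    [0, 0, -5, 0, 1],
    [0, 0, -7, 0, 1],
    [0, 0, -9, 0, 1],
  ],
)

```text
time: 5.25
tcp_pos: [436.4, 159.8, 98.9]
ee_rot: [[-0.232, 0.973, -0.004], [0.973, 0.232, -0.002], [-0.001, -0.004, -1.0]]
force: [-0.2, 0.5, -5.1]
opening: 0.543
grasp_force: 30.0
```

```bash
python3 go.py 598.7 94.8 95 -0.173;  python3 - <<'E'
from h import *
np.set_printoptions(precision=1,suppress=True)
for cam in('top','side'):
    grab_frame(cam)
    for n in ('moka_pot','spice_jar','mug'):
        r=mark_of(cam,n); 
        if r: print(cam,n,r[0]['score'],onplane(cam,r[0]['centre'],0))
E
```

```text
t 5.25 tcp [436.4 159.8  98.9] yang 0.2338 j6 0.093 open 0.543 F [-0.2  0.5 -5.1] T [-0.046 -0.118  0.025] g 30.0
shift cm [-10.09  14.29   0.35] turn deg 23.31
top moka_pot 0.77 [780.  102.3   0. ]
top spice_jar 0.79 [721.1  25.9   0. ]
top mug 0.68 [656.3 369.3   0. ]
side moka_pot 0.81 [770.1 110.6   0. ]
side spice_jar 0.85 [716.9  18.5   0. ]
side mug 0.73 [629.5 363.9   0. ]
```

Run:
```python
from h import *
t=cv2.imread('pics/top0.png').copy(); s=cv2.imread('pics/side0.png').copy()
th=-0.173; 
for z in (110,170):
  for cam,im in(('top',t),('side',s)):
    c=[]
    for a,b in((89,38),(89,-38),(-89,-38),(-89,38)):
        c.append(proj(cam,(598.7+a*np.cos(th)-b*np.sin(th),94.8+a*np.sin(th)+b*np.cos(th),z)))
    cv2.polylines(im,[np.int32(np.round(c))],True,(0,255,0) if z==110 else (0,0,255))
out=np.hstack([cv2.resize(t[90:240,170:340],None,fx=2.3,fy=2.3),cv2.resize(s[100:250,200:370],None,fx=2.3,fy=2.3)])
cv2.imwrite('pics/body.png',out)
```

```text
(no output)
```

View pics/body.png

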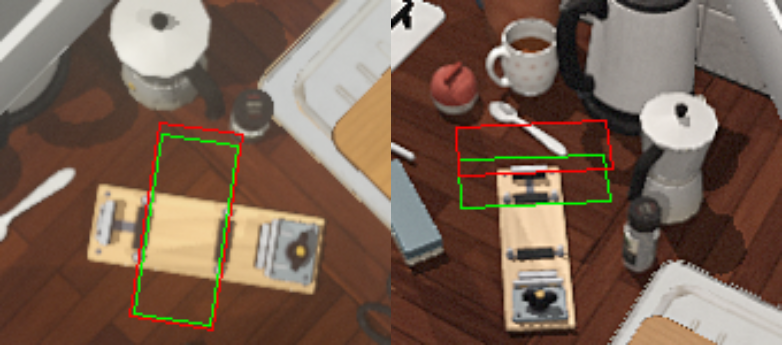

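Emit:
servo_tool(
  commands=[
    [-2, 3, 0, 5, 1],
    [-5, 7, 0, 12, 1],
    [-8, 11.3, 0, 19, 1],
    [-10, 14.2, 0, 23.3, 1],
    [-10, 14.2, 0, 23.3, 1],
  ],
)

```text
time: 6.28
tcp_pos: [601.6, 95.1, 97.5]
ee_rot: [[0.174, 0.985, 0.0], [0.985, -0.174, -0.0], [-0.0, 0.0, -1.0]]
force: [-0.5, 0.2, -5.1]
opening: 0.545
grasp_force: 30.0
```

```bash
python3 go.py 598.7 94.8 50 -0.173
```

```text
t 6.275 tcp [601.6  95.1  97.5] yang -0.1748 j6 0.313 open 0.545 F [-0.5  0.2 -5.1] T [-0.048 -0.002  0.013] g 30.0
shift cm [-0.08 -0.28  4.75] turn deg -0.1
```

Emit:
servo_tool(
  commands=[
    [0, -0.1, 1.5, 0, 1],
    [-0.1, -0.3, 3, 0, 1],
    [-0.1, -0.3, 4.3, 0, 1],
    [-0.1, -0.3, 5.3, 0, 1],
    [-0.1, -0.3, 5.3, 0, 1],
  ],
)

```text
time: 6.9
tcp_pos: [595.6, 95.9, 44.9]
ee_rot: [[0.172, 0.985, -0.002], [0.985, -0.172, -0.0], [-0.001, -0.002, -1.0]]
force: [0.2, -0.4, -4.7]
opening: 0.546
grasp_force: 30.0
```

```bash
python3 go.py 598.7 94.8 50 -0.173
python3 - <<'E'
from h import *
out=[]
for cam,(r,c) in(('top',(150,190)),('side',(140,210))):
    im=grab_frame(cam); cv2.imwrite(f'pics/{cam}2.png',im); out.append(cv2.resize(im[r:r+100,c:c+110],None,fx=3.6,fy=3.6,interpolation=cv2.INTER_CUBIC))
cv2.imwrite('pics/hover.png',np.hstack(out))
E
```

```text
t 6.9 tcp [595.6  95.9  44.9] yang -0.1725 j6 0.313 open 0.546 F [ 0.2 -0.4 -4.7] T [-0.047 -0.142 -0.032] g 30.0
shift cm [-0.05  0.33 -0.51] turn deg 0.03
```

View pics/hover.png

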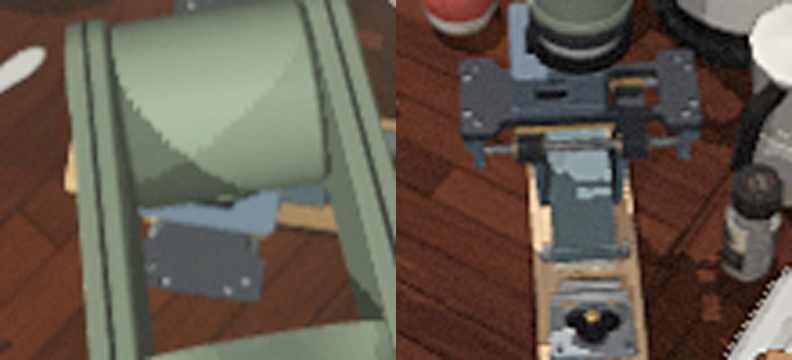

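```bash
cat > ov.py <<'E'
from h import *
import sys
hx,hy,th=map(float,sys.argv[1:4]); name=sys.argv[4]; d9=float(sys.argv[5]) if len(sys.argv)>5 else 9.2
im=grab_frame('side'); s=sensors.observe(); R=np.array(s['ee_rot']); p=np.array(s['tcp_pos']); ya=np.arctan2(R[1,1],R[0,1])
print(p.round(1),ya.round(4))
f=6; r0,c0=175,235
big=cv2.resize(im[r0:r0+75,c0:c0+70],None,fx=f,fy=f,interpolation=cv2.INTER_CUBIC)
def w(x,y,a,u,v,z): return (x+u*np.cos(a)-v*np.sin(a),y+u*np.sin(a)+v*np.cos(a),z)
def px(P): q=proj('side',P); return tuple(np.int32(np.round(((q-[c0,r0])+.5)*f-.5)))
zb=p[2]-d9
def line(pts,col):
    for A,B in zip(pts,pts[1:]): cv2.line(big,px(A),px(B),col,1,cv2.LINE_AA)
st=lambda u,v,z:w(p[0],p[1],ya,u,v,z)
line([st(-25,40,zb+30),st(-25,-75,zb+30),st(25,-75,zb+30),st(25,40,zb+30)],(0,255,0)); line([st(-25,-75,zb+30),st(-25,-75,zb),st(25,-75,zb),st(25,-75,zb+30)],(0,255,0))
ho=lambda u,v,z:w(hx,hy,th,u,v,z)
for u in(-31.5,31.5): line([ho(u-4,-45,24),ho(u+4,-45,24)],(0,0,255)); line([ho(u,-49,24),ho(u,-41,24)],(0,0,255))
line([ho(-42,0,13),ho(-42,-151,13),ho(42,-151,13),ho(42,0,13)],(0,0,255))
line([ho(-24,-81.5,32),ho(24,-81.5,32)],(255,0,255)); line([ho(-31,-99.5,31),ho(31,-99.5,31)],(255,0,255))
cv2.circle(big,px(ho(0,-125.5,49)),4,(255,0,255),1)
cv2.imwrite(name,big)
E
python3 ov.py 599.1 97.3 -0.173 pics/ov1.png
```

```text
[596.9  95.9  46.5] -0.1727
```

View pics/ov1.png

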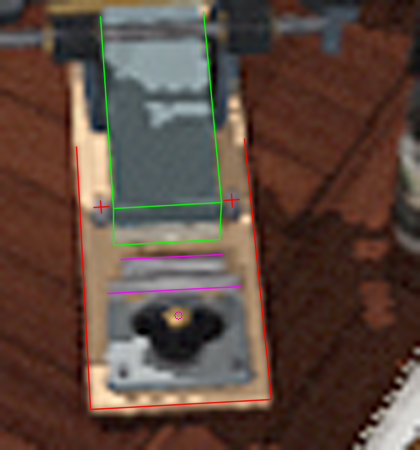

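```bash
python3 go.py 598.6 94.5 42 -0.173
```

```text
t 7.05 tcp [596.9  95.9  46.5] yang -0.1727 j6 0.313 open 0.543 F [ 0.1 -0.1 -6.3] T [-0.035 -0.131 -0.012] g 30.0
shift cm [-0.11  0.19  0.45] turn deg 0.02
```

Emit:
servo_tool(
  commands=[
    [-0.1, 0.1, 0.2, 0, 1],
    [-0.1, 0.1, 0.4, 0, 1],
    [-0.1, 0.1, 0.4, 0, 1],
    [-0.1, 0.1, 0.4, 0, 1],
    [-0.1, 0.1, 0.4, 0, 1],
  ],
)

```text
time: 7.68
tcp_pos: [597.2, 94.7, 42.0]
ee_rot: [[0.172, 0.985, 0.0], [0.985, -0.172, -0.0], [-0.0, 0.0, -1.0]]
force: [-0.2, 0.4, -4.6]
opening: 0.546
grasp_force: 30.0
```

```bash
python3 go.py 598.6 94.5 28 -0.173
```

```text
t 7.675 tcp [597.2  94.7  42. ] yang -0.1727 j6 0.311 open 0.546 F [-0.2  0.4 -4.6] T [-0.007 -0.093 -0.022] g 30.0
shift cm [0.01 0.14 1.4 ] turn deg 0.02
```

Emit:
servo_tool(
  commands=[
    [0, 0.1, 0, 0, 1],
    [0, 0.1, 0.3, 0, 1],
    [0, 0.1, 0.6, 0, 1],
    [0, 0.1, 0.9, 0, 1],
    [0, 0.1, 1.1, 0, 1],
  ],
)

```text
time: 8.3
tcp_pos: [597.9, 94.4, 30.6]
ee_rot: [[0.172, 0.985, -0.0], [0.985, -0.172, -0.0], [-0.0, -0.0, -1.0]]
force: [0.2, -0.9, -5.6]
opening: 0.547
grasp_force: 30.0
```

```bash
python3 go.py 598.6 94.5 27.2 -0.173
```

```text
t 8.3 tcp [597.9  94.4  30.6] yang -0.1727 j6 0.31 open 0.547 F [ 0.2 -0.9 -5.6] T [-0.015 -0.069 -0.036] g 30.0
shift cm [0.02 0.06 0.34] turn deg 0.02
```

Emit:
servo_tool(
  commands=[
    [0, 0, 0.1, 0, 1],
    [0, 0, 0.2, 0, 1],
    [0, 0, 0.3, 0, 1],
    [0, 0, 0.3, 0, 1],
  ],
)

```text
time: 8.8
tcp_pos: [598.1, 94.5, 27.9]
ee_rot: [[0.172, 0.985, -0.0], [0.985, -0.172, -0.0], [-0.0, -0.0, -1.0]]
force: [-0.1, 0.6, -3.8]
opening: 0.548
grasp_force: 30.0
```

```bash
python3 go.py 598.6 94.5 27.2 -0.173
```

```text
t 8.8 tcp [598.1  94.5  27.9] yang -0.1727 j6 0.31 open 0.548 F [-0.1  0.6 -3.8] T [-0.039 -0.057  0.019] g 30.0
shift cm [0.01 0.05 0.07] turn deg 0.02
```

Emit:
servo_tool(
  commands=[
    [0, 0, 0.1, 0, 1],
    [0, 0, 0.1, 0, 1],
  ],
)

```text
time: 9.05
tcp_pos: [598.3, 94.5, 27.2]
ee_rot: [[0.172, 0.985, 0.001], [0.985, -0.172, 0.0], [0.0, 0.001, -1.0]]
force: [0.3, 0.5, -3.5]
opening: 0.547
grasp_force: 30.0
```

```bash
python3 go.py 598.6 94.5 27.2 -0.173
```

```text
t 9.05 tcp [598.3  94.5  27.2] yang -0.1727 j6 0.31 open 0.547 F [ 0.3  0.5 -3.5] T [ 0.011 -0.017  0.029] g 30.0
shift cm [ 0.    0.03 -0.  ] turn deg 0.02
```

Emit:
servo_tool(
  commands=[
    [0, 0, 0.1, 0, 1],
    [0, 0, 0.1, 0, 1],
    [0, 0, 0.1, 0, -0.2],
    [0, 0, 0.1, 0, -0.5],
    [0, 0, 0.1, 0, -0.6],
  ],
)

```text
time: 9.68
tcp_pos: [598.3, 94.5, 25.9]
ee_rot: [[0.172, 0.985, 0.0], [0.985, -0.172, -0.0], [0.0, 0.0, -1.0]]
force: [-1.3, -0.5, 0.3]
opening: 0.788
grasp_force: 0.0
```

```bash
python3 go.py 598.6 94.5 120 -0.173
```

```text
t 9.675 tcp [598.3  94.5  25.9] yang -0.1727 j6 0.31 open 0.788 F [-1.3 -0.5  0.3] T [ 0.001 -0.05  -0.008] g 0.0
shift cm [ 0.    0.03 -9.41] turn deg 0.02
```

Emit:
servo_tool(
  commands=[
    [0, 0, -2, 0, -0.7],
    [0, 0, -5, 0, -0.7],
    [0, 0, -8, 0, -0.7],
    [-3, 0, -11, -10, -0.3],
    [-8, 0, -12, -20, 0],
  ],
)

```text
time: 10.3
tcp_pos: [585.8, 15.9, 148.0]
ee_rot: [[-0.184, 0.983, 0.005], [0.983, 0.184, 0.0], [-0.001, 0.005, -1.0]]
force: [0.4, -1.2, -0.6]
opening: 0.666
grasp_force: 0.0
```

```bash
python3 - <<'E'
from h import *
t=cv2.imread('pics/top0.png'); s=cv2.imread('pics/side0.png')
hx,hy,th=598.9,96.9,-.173; y=np.array([-np.sin(th),np.cos(th)]); k=np.array([hx,hy])-125.5*y
out=[]
for cam,im in(('top',t),('side',s)):
    # rectify plane z=47 around knob, holder axes: right=+x, up=+y ; 80mm square
    n=400; g=np.zeros((n,n,2),np.float32); xa=np.array([np.cos(th),np.sin(th)])
    for i in range(n):
        for j in range(n):
            P=k+xa*(j-n/2)*.2-y*(i-n/2)*.2; g[i,j]=proj(cam,(P[0],P[1],47))
    o=cv2.remap(im,g[...,0],g[...,1],cv2.INTER_CUBIC); cv2.circle(o,(n//2,n//2),3,(0,255,0),1); out.append(o)
    d=o.max(2)<70; yy,xx=np.nonzero(d); 
    M=cv2.moments((d*255).astype(np.uint8),True); print(cam,d.sum(),M['m10']/M['m00'],M['m01']/M['m00'],'ang(holder)',-.5*np.arctan2(2*M['mu11'],M['mu20']-M['mu02']))
cv2.imwrite('pics/knob.png',np.hstack(out))
E
python3 go.py 577.3 -26.7 90 1.2
```

```text
t 10.3 tcp [585.8  15.9 148. ] yang 0.1848 j6 -0.177 open 0.666 F [ 0.4 -1.2 -0.6] T [-0.029 -0.073  0.03 ] g 0.0
shift cm [-4.03 -1.65  5.8 ] turn deg -58.17Traceback (most recent call last):
  File "<stdin>", line 10, in <module>
  File "h.py", line 12, in proj
    p=camera_params(cam); T=np.array(p['cam_to_world']); c=T[:3,:3].T@(np.array(P)-T[:3,3])
ValueError: time passes only in moves, steps and waits
```

```bash
python3 - <<'E'
s=open('h.py').read().replace("def ray(","import functools\ncamera_params=functools.lru_cache(None)(camera_params)\ndef ray(",1); open('h.py','w').write(s)
E
cat > kn.py <<'E'
from h import *
import sys
hx,hy,th=598.9,96.9,-.173; y=np.array([-np.sin(th),np.cos(th)]); k=np.array([hx,hy])-125.5*y
def knob(ims,name):
    out=[]
    for cam,im in ims:
        n=400; xa=np.array([np.cos(th),np.sin(th)]); g=np.array([[proj(cam,(*(k+xa*(j-n/2)*.2-y*(i-n/2)*.2),47)) for j in range(n)] for i in range(n)],np.float32)
        o=cv2.remap(im,g[...,0],g[...,1],cv2.INTER_CUBIC); d=o.max(2)<70
        M=cv2.moments((d*255).astype(np.uint8),True); print(cam,d.sum(),M['m10']/M['m00'],M['m01']/M['m00'],'ang(holder)',-.5*np.arctan2(2*M['mu11'],M['mu20']-M['mu02']))
        cv2.circle(o,(n//2,n//2),3,(0,255,0),1); out.append(o)
    cv2.imwrite(name,np.hstack(out))
E
python3 - <<'E'
from kn import *
knob([('top',cv2.imread('pics/top0.png')),('side',cv2.imread('pics/side0.png'))],'pics/knob.png')
E
```

```text
top 673 124.70133729569093 258.39821693907874 ang(holder) 0.5609982771127487
side 21147 192.76904525464604 248.266846361186 ang(holder) -0.09307990570240185
```

View pics/knob.png

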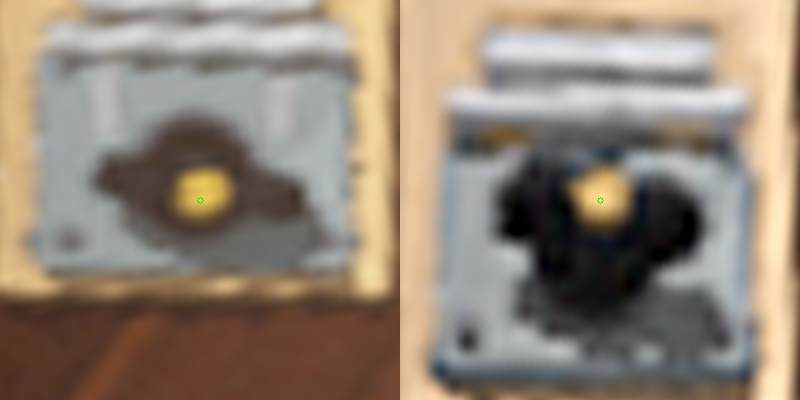

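```bash
python3 go.py 577.6 -25.5 70 1.278
```

```text
t 10.3 tcp [585.8  15.9 148. ] yang 0.1848 j6 -0.177 open 0.666 F [ 0.4 -1.2 -0.6] T [-0.029 -0.073  0.03 ] g 0.0
shift cm [-3.91 -1.6   7.8 ] turn deg -62.64
```

Emit:
servo_tool(
  commands=[
    [-2, -0.8, 0, -10, 0.2],
    [-3.9, -1.6, 0, -20, 0.2],
    [-3.9, -1.6, 1, -30, 0.2],
    [-3.9, -1.6, 2, -40, 0.2],
    [-3.9, -1.6, 3, -50, 0.2],
  ],
)

```text
time: 10.92
tcp_pos: [575.5, -25.7, 115.6]
ee_rot: [[-0.87, 0.494, 0.0], [0.494, 0.87, -0.0], [-0.0, 0.0, -1.0]]
force: [-0.3, -0.9, 0.0]
opening: 0.399
grasp_force: 0.0
```

```bash
python3 go.py 577.6 -25.5 65 1.278
```

```text
t 10.925 tcp [575.5 -25.7 115.6] yang 1.0545 j6 -1.119 open 0.399 F [-0.3 -0.9  0. ] T [-0.002 -0.133 -0.016] g 0.0
shift cm [-0.17  0.12  5.06] turn deg -12.8
```

Emit:
servo_tool(
  commands=[
    [-0.2, 0.1, 2, -8, 0.2],
    [-0.2, 0.1, 4, -12.7, 0.2],
    [-0.2, 0.1, 5, -12.7, 0.2],
    [-0.2, 0.1, 5, -12.7, 0.2],
  ],
)

```text
time: 11.42
tcp_pos: [577.3, -25.6, 65.4]
ee_rot: [[-0.955, 0.297, -0.001], [0.297, 0.955, -0.0], [0.001, -0.0, -1.0]]
force: [0.7, -0.1, -0.4]
opening: 0.402
grasp_force: 0.0
```

```bash
python3 go.py 577.6 -25.5 37 1.278; python3 ov.py 598.9 96.9 -0.173 pics/ov2.png
```

```text
t 11.425 tcp [577.3 -25.6  65.4] yang 1.2695 j6 -1.334 open 0.402 F [ 0.7 -0.1 -0.4] T [ 0.085 -0.119 -0.014] g 0.0
shift cm [-0.02  0.02  2.84] turn deg -0.49
[577.9 -25.7  66.1] 1.2697
```

View pics/ov2.png

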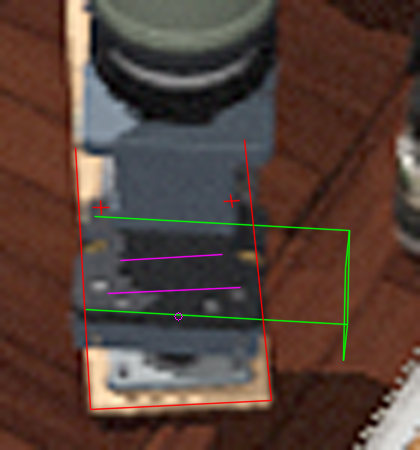

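Emit:
servo_tool(
  commands=[
    [0, 0, 1, -0.5, 0.2],
    [0, 0, 2, -0.5, 0.2],
    [0, 0, 2.8, -0.5, 0.2],
    [0, 0, 2.8, -0.5, 0.2],
  ],
)

```text
time: 11.98
tcp_pos: [577.0, -25.6, 37.0]
ee_rot: [[-0.958, 0.287, -0.002], [0.287, 0.958, 0.0], [0.002, -0.001, -1.0]]
force: [-0.2, -0.2, 1.3]
opening: 0.398
grasp_force: 0.0
```

```bash
python3 go.py 577.6 -25.5 37 1.278
```

```text
t 11.975 tcp [577.  -25.6  37. ] yang 1.2794 j6 -1.343 open 0.398 F [-0.2 -0.2  1.3] T [ 0.083 -0.165  0.06 ] g 0.0
shift cm [-0.05  0.03  0.  ] turn deg 0.08
```

Now close on the wings.

Emit:
servo_tool(
  commands=[
    [0, 0, 0, 0, 1],
    [0, 0, 0, 0, 1],
    [0, 0, 0, 0, 1],
    [0, 0, 0, 0, 1],
  ],
)

```text
time: 12.48
tcp_pos: [578.2, -24.8, 38.3]
ee_rot: [[-0.958, 0.288, 0.001], [0.288, 0.958, 0.001], [-0.001, 0.002, -1.0]]
force: [0.8, 4.8, 0.1]
opening: 0.085
grasp_force: 30.0
```

```bash
python3 go.py 577.6 -25.5 37 1.278
```

```text
t 12.475 tcp [578.2 -24.8  38.3] yang 1.2786 j6 -1.343 open 0.085 F [0.8 4.8 0.1] T [ 0.744 -0.263 -0.044] g 30.0
shift cm [ 0.03 -0.08  0.13] turn deg 0.04
```

Emit:
servo_tool(
  commands=[
    [0, 0.1, 0, 5, 1],
    [0, 0.1, 0, 13, 1],
    [0, 0.1, 0, 21, 1],
    [0, 0.1, 0, 29, 1],
    [0, 0.1, 0, 37, 1],
  ],
)

```text
time: 13.1
tcp_pos: [578.2, -24.7, 38.3]
ee_rot: [[-0.589, 0.808, 0.001], [0.808, 0.589, -0.0], [-0.001, 0.0, -1.0]]
force: [0.4, 1.0, 0.9]
opening: 0.087
grasp_force: 30.0
```

```bash
cat > tq.py <<'E'
from cell import sensors; import numpy as np
s=sensors.observe(); R=np.array(s['ee_rot']); ya=np.arctan2(R[1,1],R[0,1])
print('t',s['time'],'p',np.round(s['tcp_pos'],1),'turned',round((1.2786-ya)%(2*np.pi),3),'j6',round(s['joints'][5],3),'qd6',round(s['qd'][5],2),'F',np.round(s['force'],1),'T',np.round(s['wrist_torque'],3),'jt6',round(s['joint_torque'][5],3),'open',round(s['opening'],3),'g',round(s['grasp_force'],1))
E
python3 tq.py
```

```text
t 13.1 p [578.2 -24.7  38.3] turned 0.648 j6 -0.692 qd6 1.11 F [0.4 1.  0.9] T [ 0.255 -0.225  0.188] jt6 -0.678 open 0.087 g 30.0
```

Emit:
servo_tool(
  commands=[
    [0, 0, 0, 8, 1],
    [0, 0, 0, 16, 1],
    [0, 0, 0, 24, 1],
    [0, 0, 0, 31, 1],
    [0, 0, 0, 37, 1],
  ],
)

```text
time: 13.72
tcp_pos: [578.2, -24.7, 38.3]
ee_rot: [[0.015, 1.0, 0.001], [1.0, -0.015, -0.0], [-0.0, 0.001, -1.0]]
force: [-0.4, 1.6, 1.1]
opening: 0.085
grasp_force: 30.0
```

```bash
python3 tq.py
```

```text
t 13.725 p [578.2 -24.7  38.3] turned 1.293 j6 -0.047 qd6 0.83 F [-0.4  1.6  1.1] T [ 0.225 -0.177  0.253] jt6 -0.423 open 0.085 g 30.0
```

Emit:
servo_tool(
  commands=[
    [0, 0, 0, 4, 1],
    [0, 0, 0, 8, 1],
  ],
)

```text
time: 13.98
tcp_pos: [578.3, -24.7, 38.3]
ee_rot: [[0.152, 0.988, 0.001], [0.988, -0.152, -0.0], [-0.0, 0.001, -1.0]]
force: [0.2, 1.3, 1.6]
opening: 0.087
grasp_force: 30.0
```

```bash
python3 tq.py
```

```text
t 13.975 p [578.3 -24.7  38.3] turned 1.431 j6 0.091 qd6 0.55 F [0.2 1.3 1.6] T [ 0.226 -0.184  0.262] jt6 -0.222 open 0.087 g 30.0
```

Emit:
servo_tool(
  commands=[
    [0, 0, 0, 4, 1],
    [0, 0, 0, 8, 1],
  ],
)

```text
time: 14.22
tcp_pos: [578.2, -24.7, 38.3]
ee_rot: [[0.288, 0.958, 0.001], [0.958, -0.288, -0.0], [-0.0, 0.001, -1.0]]
force: [-0.1, 0.2, 0.7]
opening: 0.081
grasp_force: 30.0
```

```bash
python3 tq.py
```

```text
t 14.225 p [578.2 -24.7  38.3] turned 1.571 j6 0.231 qd6 0.55 F [-0.1  0.2  0.7] T [ 0.269 -0.057  0.22 ] jt6 -0.222 open 0.081 g 30.0
```

Emit:
servo_tool(
  commands=[
    [0, 0, 0, 4, 1],
    [0, 0, 0, 8, 1],
  ],
)

```text
time: 14.48
tcp_pos: [578.3, -24.7, 38.3]
ee_rot: [[0.419, 0.908, 0.001], [0.908, -0.419, -0.0], [-0.0, 0.001, -1.0]]
force: [0.5, 1.1, 1.1]
opening: 0.084
grasp_force: 30.0
```

```bash
python3 tq.py
```

```text
t 14.475 p [578.3 -24.7  38.3] turned 1.711 j6 0.37 qd6 0.55 F [0.5 1.1 1.1] T [ 0.242 -0.083  0.229] jt6 -0.222 open 0.084 g 30.0
```

Emit:
servo_tool(
  commands=[
    [0, 0, 0, 4, 1],
    [0, 0, 0, 8, 1],
  ],
)

```text
time: 14.72
tcp_pos: [578.2, -24.7, 38.3]
ee_rot: [[0.541, 0.841, 0.001], [0.841, -0.541, -0.0], [-0.0, 0.001, -1.0]]
force: [-0.4, 1.4, 0.6]
opening: 0.084
grasp_force: 30.0
```

```bash
python3 tq.py
```

```text
t 14.725 p [578.2 -24.7  38.3] turned 1.85 j6 0.51 qd6 0.55 F [-0.4  1.4  0.6] T [ 0.221 -0.051  0.222] jt6 -0.222 open 0.084 g 30.0
```

Emit:
servo_tool(
  commands=[
    [0, 0, 0, 4, 1],
    [0, 0, 0, 8, 1],
  ],
)

```text
time: 14.98
tcp_pos: [578.2, -24.7, 38.2]
ee_rot: [[0.653, 0.757, 0.001], [0.757, -0.653, -0.001], [0.0, 0.001, -1.0]]
force: [1.7, 1.1, 0.7]
opening: 0.085
grasp_force: 30.0
```

```bash
python3 tq.py
```

```text
t 14.975 p [578.2 -24.7  38.2] turned 1.99 j6 0.649 qd6 0.55 F [1.7 1.1 0.7] T [ 0.247 -0.085  0.217] jt6 -0.222 open 0.085 g 30.0
```

Emit:
servo_tool(
  commands=[
    [0, 0, 0, 4, 1],
    [0, 0, 0, 8, 1],
  ],
)

```text
time: 15.22
tcp_pos: [578.2, -24.7, 38.2]
ee_rot: [[0.752, 0.659, 0.001], [0.659, -0.752, -0.0], [0.0, 0.001, -1.0]]
force: [0.8, 1.3, 1.5]
opening: 0.084
grasp_force: 30.0
```

```bash
python3 tq.py
```

```text
t 15.225 p [578.2 -24.7  38.2] turned 2.13 j6 0.789 qd6 0.55 F [0.8 1.3 1.5] T [ 0.241 -0.061  0.245] jt6 -0.223 open 0.084 g 30.0
```

Emit:
servo_tool(
  commands=[
    [0, 0, 0, 4, 1],
    [0, 0, 0, 8, 1],
  ],
)

```text
time: 15.48
tcp_pos: [578.3, -24.8, 38.2]
ee_rot: [[0.836, 0.548, 0.001], [0.548, -0.836, -0.001], [0.0, 0.001, -1.0]]
force: [0.2, 1.1, 1.6]
opening: 0.086
grasp_force: 30.0
```

```bash
python3 tq.py
```

```text
t 15.475 p [578.3 -24.8  38.2] turned 2.269 j6 0.929 qd6 0.55 F [0.2 1.1 1.6] T [ 0.201 -0.075  0.269] jt6 -0.222 open 0.086 g 30.0
```

Emit:
servo_tool(
  commands=[
    [0, 0, 0, 4, 1],
    [0, 0, 0, 8, 1],
  ],
)

```text
time: 15.72
tcp_pos: [578.2, -24.8, 38.2]
ee_rot: [[0.904, 0.426, 0.001], [0.426, -0.904, -0.001], [0.0, 0.001, -1.0]]
force: [0.2, 1.2, 0.5]
opening: 0.084
grasp_force: 30.0
```

```bash
python3 tq.py
```

```text
t 15.725 p [578.2 -24.8  38.2] turned 2.409 j6 1.068 qd6 0.56 F [0.2 1.2 0.5] T [ 0.276 -0.01   0.281] jt6 -0.18 open 0.084 g 30.0
```

Emit:
servo_tool(
  commands=[
    [0, 0, 0, 4, 1],
    [0, 0, 0, 8, 1],
  ],
)

```text
time: 15.98
tcp_pos: [578.3, -24.8, 38.3]
ee_rot: [[0.955, 0.297, 0.001], [0.297, -0.955, -0.001], [0.001, 0.001, -1.0]]
force: [0.3, 1.6, 1.0]
opening: 0.084
grasp_force: 30.0
```

```bash
python3 tq.py
```

```text
t 15.975 p [578.3 -24.8  38.3] turned 2.548 j6 1.208 qd6 0.55 F [0.3 1.6 1. ] T [ 0.25  -0.072  0.358] jt6 -0.133 open 0.084 g 30.0
```

Emit:
servo_tool(
  commands=[
    [0, 0, 0, 3, 1],
    [0, 0, 0, 6, 1],
    [0, 0, 0, 6, 1],
  ],
)

```text
time: 16.35
tcp_pos: [578.3, -24.8, 38.2]
ee_rot: [[0.98, 0.197, 0.001], [0.197, -0.98, -0.0], [0.001, 0.0, -1.0]]
force: [1.6, 0.4, 1.9]
opening: 0.084
grasp_force: 30.0
```

```bash
python3 tq.py
```

```text
t 16.35 p [578.3 -24.8  38.2] turned 2.651 j6 1.31 qd6 -0.01 F [1.6 0.4 1.9] T [ 0.18  -0.059  0.013] jt6 0.096 open 0.084 g 30.0
```

Emit:
servo_tool(
  commands=[
    [0, 0, 0, 0, 0.4],
    [0, 0, 0, 0, 0.4],
    [0, 0, 0, 0, 0.4],
    [0, 0, -1.5, 0, 0.4],
    [0, 0, -4, 0, 0.4],
  ],
)

```text
time: 16.98
tcp_pos: [577.5, -24.7, 78.5]
ee_rot: [[0.981, 0.196, -0.001], [0.196, -0.981, -0.0], [-0.001, -0.0, -1.0]]
force: [-0.0, -0.2, -0.2]
opening: 0.299
grasp_force: 0.0
```

Emit:
servo_tool(
  commands=[
    [0, 0, -4, 0, 0.4],
    [0, 0, -9, 0, 0.4],
    [0, 0, -12, 0, 0.4],
    [-2, 6, -12, 0, 0.4],
    [-4, 12, -12, 0, 0.4],
  ],
)

```text
time: 17.6
tcp_pos: [562.7, -149.6, 199.9]
ee_rot: [[0.98, 0.198, 0.003], [0.198, -0.98, -0.001], [0.003, 0.002, -1.0]]
force: [-0.2, 0.0, -0.6]
opening: 0.3
grasp_force: 0.0
```

```bash
python3 tq.py; python3 go.py 400 -250 200 -1.0
```

```text
t 17.6 p [ 562.7 -149.6  199.9] turned 2.65 j6 1.092 qd6 -0.85 F [-0.2  0.  -0.6] T [-0.001  0.021 -0.004] jt6 0.704 open 0.3 g 0.0
t 17.6 tcp [ 562.7 -149.6  199.9] yang -1.3711 j6 1.092 open 0.3 F [-0.2  0.  -0.6] T [-0.001  0.021 -0.004] g 0.0
shift cm [-17.94   6.61  -0.04] turn deg -21.27
```

Move the arm clear and look at the result.

Emit:
servo_tool(
  commands=[
    [-5, 2, 0, 0, 0.4],
    [-10, 4, 0, 0, 0.4],
    [-15, 6, 0, 0, 0.4],
    [-18, 10, 0, 0, 0.4],
    [-18, 10, 0, 0, 0.4],
  ],
)

```text
time: 18.23
tcp_pos: [404.3, -284.4, 199.2]
ee_rot: [[0.981, 0.192, 0.001], [0.192, -0.981, -0.002], [0.001, 0.002, -1.0]]
force: [-0.3, 0.1, 0.5]
opening: 0.299
grasp_force: 0.0
```

Run:
```python
from h import *
np.set_printoptions(precision=3,suppress=True)
ims=[]
for cam,(r,c) in(('top',(150,190)),('side',(140,210))):
    im=grab_frame(cam); cv2.imwrite(f'pics/{cam}3.png',im); ims.append(cv2.resize(im[r:r+100,c:c+130],None,fx=3,fy=3,interpolation=cv2.INTER_CUBIC))
    try: print(cam,'stone',*rect(cam,stonetop(cam,im),48))
    except Exception as e: print(e)
cv2.imwrite('pics/fin.png',np.hstack(ims))
```

```text
top stone [598.67  100.002  49.032 148.879  -0.171] 1208
side stone [598.049  98.221  50.583 151.403  -0.182] 682
```

View pics/fin.png

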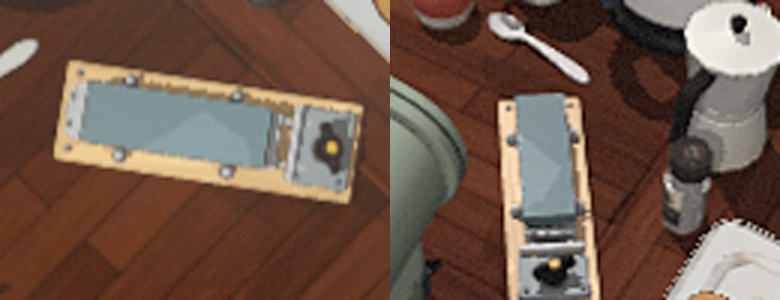

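The stone lies flat between the four pins, touching both the stop (top crop around x=80) and the jaw (around x=272). Its measured outline matches a level top at 48 mm, so I'm handing in.

```bash
python3 -c "
from cell import ticket; print(ticket.finish_job())"
```

```text
the job is handed in; nothing more can be done
None
```

The stone is lying flat in its holder, clamped against the end stop at about 39 N (estimated from the knob torque). The hand was clear and the job was handed in after about 18 s; no verdict was shown.

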